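# Fetch the loupe from behind the bottles

## Robot

A 6-joint arm with a two-finger parallel gripper is mounted at the origin on a cart in front of the work surface, level with it; the furniture and walls round the work are solid. World frame = base frame: x ahead of the robot, y to its left, z up, the work surface at z = 0. Lengths are in m, angles in rad, forces in N, time in s.
With the tool pointing down it reaches from about 0.275 to 0.75 m from the base axis. Payload 10.2 kg.
Tool frame: the origin (TCP) lies midway between the tips of the shut fingers; the grasp point (between the pads) lies 19 mm behind it (env.hold_point_z is the distance from the TCP to the grasp point, in m); x points along the fingers, z is the direction in which the jaws open and shut, and the axes are right-handed (so a half turn about x gives the same grasp; the last joint's range is limited). The gripper opens to 85 mm and grips with 20 to 120 N. Pads are 22 mm wide; open, the fingers measure 114 mm over their backs; the gripper's body (76 mm by 85 mm) begins 54 mm behind the grasp point. The pads swing forward as they close: fully open they stand 13 mm farther back than shut.
Start: joints at [-1.538, 0.313, 1.498, -0, 1.331, -0.223], TCP at [0.133, -0.508, 0.211] pointing down, gripper open.
Joint ranges: [-2.94, 2.94], [-0.97, 2.17], [0.19, 2.56], [-1.23, 4.37], [0.02, 3.11], [-2.88, 2.88]. Speed limits (rad/s): [2.39, 2.39, 3.01, 3.14, 3.14, 3.14].

## Interface

Orientations are given as a unit quaternion [x, y, z, w].
In Python, from bench import env, kinematics, monitor, eyes, job gives the robot as it stands. The module is installed in compiled form; this text tells all that it offers. Calls block until the motion is done:
- env.reach(position, orientation): joint-space move of the TCP to a pose.
- env.movel(position, velocity=0.15, frame=None, guard=None): straight line of the TCP; frame=None keeps the orientation; velocity is the mean speed in m/s. With guard (N) it stops when the force on the tool has changed by that much, and returns True; else False.
- env.set_joints(angles): joint-space move.
- env.release() and env.close_gripper(effort=None): open the fingers fully, or close them until they stop; effort is the grip in N (None keeps the last).
- env.hold(seconds).
- kinematics.ik(position, orientation): joint angles nearest the present ones, or None.
- monitor.sense(): the state.
- eyes.grab_frame(name): name is "side" or "top" or "wrist"; returns a dict with "frame" (384x512x3 uint8, red, green, blue), "mtx" (3x3 intrinsics, pixels), "view" (4x4, takes a point from world to camera coordinates). Camera axes: x right, y down, z forward; pixel columns grow to the right and rows downward; lengths in m; the calibration is good to about 2 mm. The wrist camera is an equidistant fisheye: a pixel r from the principal point sees the ray r / f radians off the axis. A picture is of the moment at which its call begins. There is no depth.
A pose or a line that the arm cannot do raises env.MotionError and nothing moves.
- job.hand_in(): hands the job in, once; it reports no verdict.
The state is a dict: "clock": time; "joints": joint angles; "qvel": joint speeds; "joint_efforts": joint torques, N m; "position": TCP position; "ee_rot": TCP orientation; "contact_force": force on the tool from outside, world axes, zero at the start; "ft_torque": the same for the moment, N m; "finger_gap": opening from 0.0 (shut) to 1.0 (fully open).
Only numpy, scipy, OpenCV 4.12 (cv2) and the standard library are available. Lean on these libraries where they do the work, as an engineer would, in place of code of your own. Each camera call takes 0.05 s, during which the arm holds its last target.

## Task

Fetch the small black loupe that stands at the back of the flat supply tray, behind three bottles. First clear all three bottles away, standing upright on the grey side mat; then put the loupe in the middle of the small steel instrument tray; and only after that put every bottle back upright on the very spot in the supply tray where it stood at the start. Do not push the twin-capped lens case in the supply tray about, and tip nothing over.

Things in the scene. Friction and masses are not known exactly. Their poses are not given: they have to be found in the camera images.
- supply_tray: flat fixed aluminium tray, 140 (x) x 260 (y) mm, floor 3 mm and lip 6 mm above the worktop. Origin: centre of its underside; x to its back, away from the robot, y to its left. Flush grey pads mark the places: three in front at x = -28, y = -80, 0, 80 mm, with the bottles in any order; two behind at x = 25, y = -40, 40 mm, with the loupe and the lens case, either way round.
- side_mat: plain grey flat mat fixed on the worktop, 120 (x) x 220 (y) mm, 4 mm thick, the side area for the bottles. Origin at the centre of its underside; x along its short side, y along its long side.
- steel_tray: small fixed shallow steel instrument tray, 91 (x) x 126 (y) mm outside, rim 16 mm high, floor about 72 x 110 mm inside and 2 to 4 mm above the worktop. Origin at the centre of its underside; y along its long side, so that fingers that close along y have the most room inside.
- solution_bottle_mid (a point): the tallest bottle, white and oval with a pale blue label, 40 (x) x 62 (y) x 172 mm, 0.2 kg; this point is its centre, 86 mm above its foot; z up. The body reaches 136 mm up, then neck and nozzle (24 mm thick) up to 172 mm: grip it across x high on the body (100 to 130 mm up), so that the nozzle fits between the fingers.
- green_bottle_mid (a point): the middle-sized bottle, green and oval with a white nozzle, 34 (x) x 52 (y) x 132 mm; this point is its centre, 66 mm above its foot; z up. The oval body reaches 96 mm up, then a neck and nozzle (18 to 22 mm thick) to 132 mm: grip it across x high on the body (75 to 90 mm up). About 0.09 kg.
- dropper_bottle_mid (a point): the smallest bottle, white round eye-drop bottle with a pointed white cap, 25 mm diameter, 88 mm high; this point is its centre, 44 mm above its foot; z up. The round body reaches 52 mm up, above it the cap tapers from 17 mm. Grip it across the body, in any direction. About 0.03 kg.
- loupe_mid (a point): small black eye loupe, a short solid-looking cylinder, 32 mm diameter, 20 mm high; this point is its centre, 10 mm above its foot; z up. About 0.03 kg.
- twin_case_mid (a point): lens case with two round screw caps side by side, 36 (x) x 72 (y) x 18 mm, loose in the back row of the supply tray; this point is its centre, 9 mm above its foot. It stays where it is.

How it is judged:
On the way, in this order (a step that is already met when the one before it is completed fails the run):
1. all three bottles stand upright and released on the side mat, the loupe still in its place (x of solution_bottle_mid in the frame of side_mat between -0.06 and 0.06 m and y of solution_bottle_mid in the frame of side_mat between -0.11 and 0.11 m and height (world z) of solution_bottle_mid below 0.098 m and angle between each of solution_bottle_mid, green_bottle_mid, dropper_bottle_mid's own z axis and vertical below 0.15 rad and contact force between the fingers and solution_bottle below 0.1 N and x of green_bottle_mid in the frame of side_mat between -0.06 and 0.06 m and y of green_bottle_mid in the frame of side_mat between -0.11 and 0.11 m and height (world z) of green_bottle_mid below 0.078 m and contact force between the fingers and green_bottle below 0.1 N and x of dropper_bottle_mid in the frame of side_mat between -0.06 and 0.06 m and y of dropper_bottle_mid in the frame of side_mat between -0.11 and 0.11 m and height (world z) of dropper_bottle_mid below 0.056 m and contact force between the fingers and dropper_bottle below 0.1 N and distance of loupe_mid from where it was at the start of the episode below 0.02 m), for 0.2 s.
2. the loupe lies released in the middle of the steel tray, the bottles still on the mat (horizontal distance between loupe_mid and steel_tray below 0.015 m and height (world z) of loupe_mid below 0.02 m and angle between each of loupe_mid, solution_bottle_mid, green_bottle_mid, dropper_bottle_mid's own z axis and vertical below 0.15 rad and contact force between the fingers and loupe below 0.1 N and x of solution_bottle_mid in the frame of side_mat between -0.06 and 0.06 m and y of solution_bottle_mid in the frame of side_mat between -0.11 and 0.11 m and height (world z) of solution_bottle_mid below 0.098 m and contact force between the fingers and solution_bottle below 0.1 N and x of green_bottle_mid in the frame of side_mat between -0.06 and 0.06 m and y of green_bottle_mid in the frame of side_mat between -0.11 and 0.11 m and height (world z) of green_bottle_mid below 0.078 m and contact force between the fingers and green_bottle below 0.1 N and x of dropper_bottle_mid in the frame of side_mat between -0.06 and 0.06 m and y of dropper_bottle_mid in the frame of side_mat between -0.11 and 0.11 m and height (world z) of dropper_bottle_mid below 0.056 m and contact force between the fingers and dropper_bottle below 0.1 N), for 0.2 s.
At the end, for the whole second after the job is handed in: The loupe lies flat on the floor of the steel tray, its centre within 15 mm of the tray's centre; each of the three bottles stands upright with its centre within 15 mm of where it was at the start; the lens case is within 20 mm of its start; all is released and at rest (horizontal distance between loupe_mid and steel_tray below 0.015 m and height (world z) of loupe_mid below 0.02 m and angle between loupe_mid's own z axis and vertical below 0.15 rad and contact force between the fingers and loupe below 0.1 N and distance of each of solution_bottle_mid, green_bottle_mid, dropper_bottle_mid from where it was at the start of the episode below 0.015 m and angle between each of solution_bottle_mid, green_bottle_mid, dropper_bottle_mid's own z axis and vertical below 0.12 rad and linear speed of each of solution_bottle, green_bottle, dropper_bottle, loupe below 0.02 m/s and contact force between the fingers and solution_bottle below 0.1 N and contact force between the fingers and green_bottle below 0.1 N and contact force between the fingers and dropper_bottle below 0.1 N and distance of twin_case_mid from where it was at the start of the episode below 0.02 m); the robot touches nothing.
It fails at once if a bottle is tipped over (angle between any of solution_bottle_mid, green_bottle_mid, dropper_bottle_mid's own z axis and vertical above 0.7 rad).
It fails at once if the lens case is pushed about (20 mm or more) (distance of twin_case_mid from where it was at the start of the episode above 0.02 m).
It also fails if it takes over 144 s, if anything falls off the work surface, if the arm or the gripper's body presses on something with over 40 N, if the wrist force passes 120 N, or if a joint passes its speed limit or range.

## Working session

There is one attempt and no reset: what is moved stays moved. The work goes in short steps, each a Python script; the robot and the scene stay as the last script left them, time stands still between calls to the robot, and variables do not carry over. Pictures are saved under pics/ and viewed, and the job is handed in when it is done.

```bash
mkdir -p pics; ls; python3 - <<'E'
from bench import env,kinematics,monitor,eyes,job
import cv2,numpy as np
np.set_printoptions(precision=4,suppress=True)
s=monitor.sense();print(s)
for n in("side","top","wrist"):
    f=eyes.grab_frame(n);cv2.imwrite(f"pics/{n}0.png",f["frame"][:,:,::-1]);print(n,f["mtx"],f["view"],np.linalg.inv(f["view"])[:3,3])
print(env.hold_point_z)
E
```

```text
pics
{'clock': 0.0, 'joints': array([-1.5384,  0.3134,  1.4984,  0.    ,  1.331 , -0.2234]), 'qvel': array([-0.0011,  0.0001,  0.0007,  0.0004, -0.0009,  0.0005]), 'joint_efforts': array([  0.0005, -41.2262, -25.9744,  -0.0001,   0.0041,   0.    ]), 'position': array([ 0.1328, -0.5076,  0.21  ]), 'ee_rot': array([ 0.4325,  0.56  , -0.4318,  0.5594]), 'contact_force': array([-0.1734, -0.3014,  0.4976]), 'ft_torque': array([-0.0204, -0.013 ,  0.0369]), 'finger_gap': 0.997612300349922}
side [[430.2141   0.     252.3781]
 [  0.     430.2141 190.0592]
 [  0.       0.       1.    ]] [[-0.406   0.9138 -0.0111  0.1606]
 [ 0.8123  0.3553 -0.4625 -0.4604]
 [-0.4186 -0.1968 -0.8866  1.1683]
 [ 0.      0.      0.      1.    ]] [0.9283 0.2468 0.8246]
top [[389.6368   0.     253.6415]
 [  0.     389.6368 189.8748]
 [  0.       0.       1.    ]] [[-0.0137 -0.9996 -0.0253  0.0958]
 [-0.981   0.0184 -0.1931  0.5675]
 [ 0.1935  0.0222 -0.9808  0.8081]
 [ 0.      0.      0.      1.    ]] [0.4016 0.0674 0.9046]
wrist [[297.3186   0.     254.0937]
 [  0.     297.3186 191.5911]
 [  0.       0.       1.    ]] [[ 0.2545 -0.9671 -0.001  -0.5248]
 [-0.9227 -0.2431  0.2992 -0.0396]
 [-0.2896 -0.0752 -0.9542  0.3786]
 [ 0.      0.      0.      1.    ]] [ 0.2066 -0.4886  0.3726]
0.0187
```

View pics/top0.png

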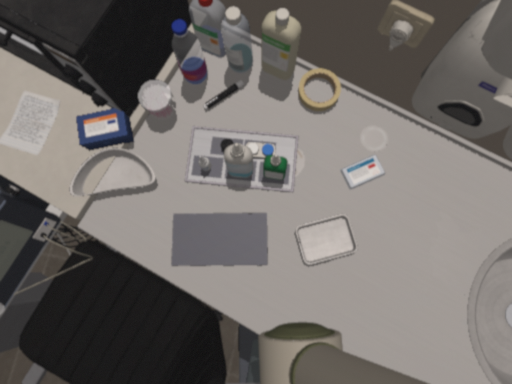

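View pics/side0.png

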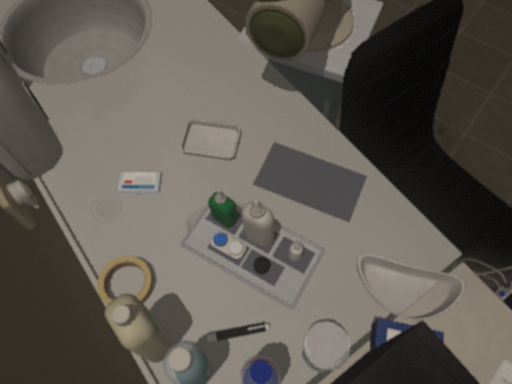

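View pics/wrist0.png

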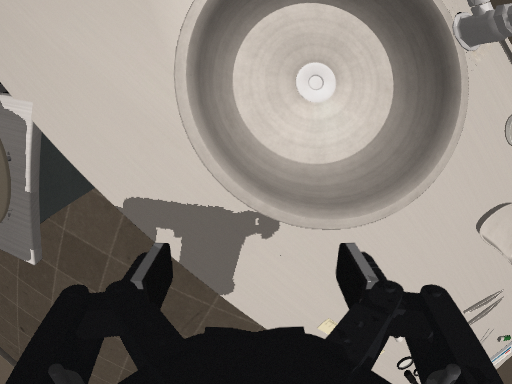

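Top: supply tray around px (243,160), mat at (220,239), steel tray at (325,240). From the robot's left to right the bottles are dropper (205,165), solution (239,160) and green (274,168). The loupe (227,147) is behind and the case is on the right. I'll enlarge for corners.

```bash
python3 - <<'E'
import cv2
a=cv2.imread('pics/top0.png')[120:275,165:365];cv2.imwrite('pics/t1.png',cv2.resize(a,None,fx=4,fy=4,interpolation=cv2.INTER_CUBIC)[:600,:800])
b=cv2.imread('pics/side0.png')[110:310,170:375];cv2.imwrite('pics/s1.png',cv2.resize(b,None,fx=3,fy=3,interpolation=cv2.INTER_CUBIC))
E
```

```text
(no output)
```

View pics/t1.png

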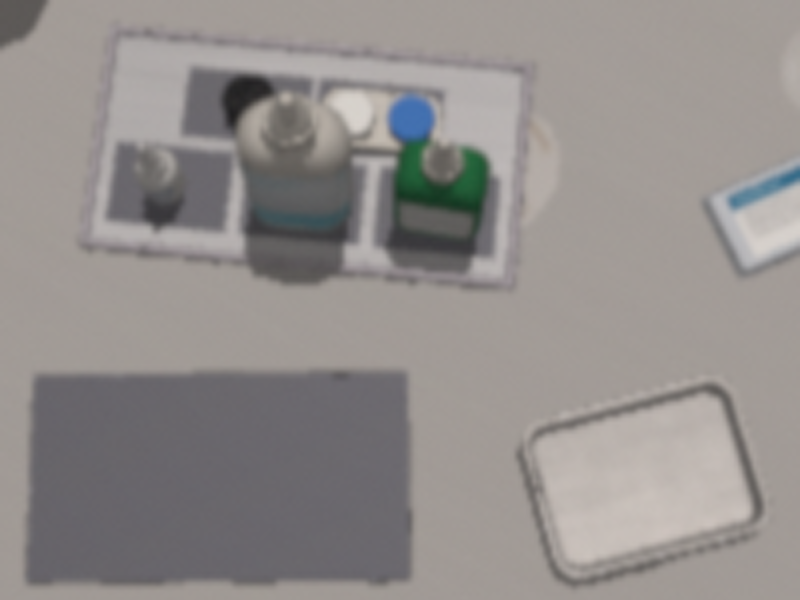

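View pics/s1.png

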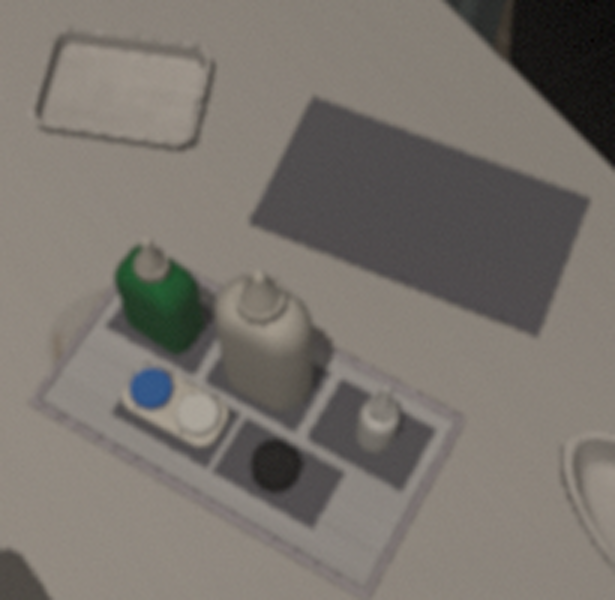

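```bash
cat > h.py <<'E'
from bench import env,kinematics,monitor,eyes,job
import cv2,numpy as np
from scipy.spatial.transform import Rotation as R
from scipy.optimize import least_squares
np.set_printoptions(precision=4,suppress=True)
def ray(f,uv,fish=False):
    K,V=f["mtx"],f["view"];C=np.linalg.inv(V)
    x=(uv[0]-K[0,2])/K[0,0];y=(uv[1]-K[1,2])/K[1,1]
    if fish:
        r=np.hypot(x,y);d=np.array([np.sin(r)*x/max(r,1e-9),np.sin(r)*y/max(r,1e-9),np.cos(r)])
    else: d=np.array([x,y,1.])
    d=C[:3,:3]@d;return C[:3,3],d/np.linalg.norm(d)
def plane(f,uv,z,fish=False):
    o,d=ray(f,uv,fish);return o+d*(z-o[2])/d[2]
def tri(rays):
    A=np.zeros((3,3));b=np.zeros(3)
    for o,d in rays:
        P=np.eye(3)-np.outer(d,d);A+=P;b+=P@o
    p=np.linalg.solve(A,b);return p,max(np.linalg.norm((np.eye(3)-np.outer(d,d))@(p-o)) for o,d in rays)
def proj(f,p,fish=False):
    c=f["view"][:3,:3]@np.asarray(p)+f["view"][:3,3];K=f["mtx"]
    if fish:
        r=np.arctan2(np.hypot(c[0],c[1]),c[2]);n=max(np.hypot(c[0],c[1]),1e-9);q=c[:2]/n*r
    else:q=c[:2]/c[2]
    return q*K[[0,1],[0,1]]+K[:2,2]
def grab(n,save=None):
    f=eyes.grab_frame(n)
    if save: cv2.imwrite(f"pics/{save}.png",f["frame"][:,:,::-1])
    return f
E
python3 - <<'E'
from h import *
T=grab("top");S=grab("side")
t=lambda u,v:((u+.5)/4-.5+165,(v+.5)/4-.5+120)
s=lambda u,v:((u+.5)/3-.5+170,(v+.5)/3-.5+110)
pts={'trayBL':((115,35),(368,592)),'trayBR':((530,68),(38,402)),'trayFL':((88,245),(460,418)),
'matBL':((36,375),(538,335)),'matBR':((407,373),(250,220)),'matFR':((410,580),(315,97)),'matFL':((28,580),(588,200)),
'stBL':((525,430),(190,148)),'stBR':((722,385),(40,127)),'stFR':((762,520),(60,35)),'stFL':((570,580),(213,50)),
'sol':((290,100),(261,275)),'drop':((148,150),(387,392)),'green':((443,145),(151,243)),'white cap':((350,112),(197,412)),'blue cap':((411,118),(151,387)),'loupe':((250,98),(276,464))}
for k,(a,b) in pts.items():
    p,e=tri([ray(T,t(*a)),ray(S,s(*b))]);print(k,p,round(e,4))
z=.006
print('trayFR z6',plane(T,t(512,285),z))
E
```

```text
trayBL [ 0.7366  0.234  -0.0003] 0.0003
trayBR [ 0.709  -0.0181  0.0006] 0.0014
trayFL [0.6047 0.248  0.0007] 0.0005
matBL [0.5268 0.2768 0.0024] 0.0005
matBR [0.5243 0.0588 0.0036] 0.0001
matFR [0.4058 0.06   0.0013] 0.0004
matFL [0.409  0.2777 0.0012] 0.0004
stBL [ 0.4891 -0.0069  0.008 ] 0.0013
stBR [ 0.5138 -0.1218  0.0008] 0.0019
stFR [ 0.4367 -0.1406  0.01  ] 0.001
stFL [ 0.4039 -0.0281  0.0115] 0.0021
sol [0.6371 0.1162 0.1717] 0.0011
drop [0.639  0.2006 0.0819] 0.0013
green [0.625  0.0391 0.1299] 0.0001
white cap [0.6779 0.0893 0.0209] 0.0003
blue cap [0.6739 0.0534 0.0194] 0.0002
loupe [0.6887 0.1496 0.0174] 0.0005
trayFR z6 [ 0.5748 -0.0036  0.006 ]
```

```bash
cat >> h.py <<'E'
def quat(a):
    """tool x down, tool z (jaw) horizontal at world angle a"""
    x=np.array([0,0,-1.]);z=np.array([np.cos(a),np.sin(a),0]);y=np.cross(z,x)
    return R.from_matrix(np.c_[x,y,z]).as_quat()
E
python3 - <<'E'
from h import *
s=monitor.sense();f=grab("wrist")
M=R.from_quat(s["ee_rot"]).as_matrix();print(M)
C=np.linalg.inv(f["view"]);print("cam in tool",M.T@(C[:3,3]-s["position"]), "axis",M.T@C[:3,2])
for p,a in [((.60,.115,.30),-.109),((.60,.115,.30),-.109+np.pi),((.62,.115,.10),-.109),((.62,.115,.10),-.109+np.pi),((.687,.15,.004),-.109),((.687,.15,.004),-.109+np.pi),((.46,-.074,.004),.24+np.pi/2),((.46,-.074,.004),.24-np.pi/2),((.47,.24,.1),0),((.47,.24,.1),np.pi),((.46,.1,.1),0),((.46,.1,.1),np.pi)]:
    print(p,round(a,2),kinematics.ik(np.array(p),quat(a)), quat(a)@np.zeros(4), "camdir", R.from_quat(quat(a)).as_matrix()[:,1])
E
```

```text
[[-0.      0.9675  0.2531]
 [ 0.0005  0.2531 -0.9675]
 [-1.      0.0001 -0.0005]]
cam in tool [-0.1625  0.0762  0.0001] axis [ 0.9541 -0.2994  0.0005]
(0.6, 0.115, 0.3) -0.11 [-0.0022  0.4748  1.0374 -0.      1.6294  0.1068] 0.0 camdir [0.1088 0.9941 0.    ]
(0.6, 0.115, 0.3) 3.03 None 0.0 camdir [-0.1088 -0.9941  0.    ]
(0.62, 0.115, 0.1) -0.11 [-0.0021  0.6395  1.2939 -0.      1.2082  0.1069] 0.0 camdir [0.1088 0.9941 0.    ]
(0.62, 0.115, 0.1) 3.03 None 0.0 camdir [-0.1088 -0.9941  0.    ]
(0.687, 0.15, 0.004) -0.11 [ 0.0488  0.9014  1.0778 -0.      1.1624  0.1578] 0.0 camdir [0.1088 0.9941 0.    ]
(0.687, 0.15, 0.004) 3.03 None 0.0 camdir [-0.1088 -0.9941  0.    ]
(0.46, -0.074, 0.004) 1.81 [-0.4118  0.4759  1.8913 -0.      0.7744 -2.2226] 0.0 camdir [-0.9713 -0.2377  0.    ]
(0.46, -0.074, 0.004) -1.33 [-0.4118  0.4759  1.8913 -0.      0.7744  0.919 ] 0.0 camdir [0.9713 0.2377 0.    ]
(0.47, 0.24, 0.1) 0 [ 0.2499  0.4324  1.6353 -0.      1.0738  0.2499] 0.0 camdir [0. 1. 0.]
(0.47, 0.24, 0.1) 3.14 None 0.0 camdir [-0. -1.  0.]
(0.46, 0.1, 0.1) 0 [-0.0356  0.3205  1.8029 -0.      1.0182 -0.0356] 0.0 camdir [0. 1. 0.]
(0.46, 0.1, 0.1) 3.14 None 0.0 camdir [-0. -1.  0.]
```

```bash
python3 - <<'E'
from h import *
import pickle
env.reach(np.array([.46,-.04,.25]),quat(-.109));f=grab("wrist","wB")
env.reach(np.array([.642,.045,.25]),quat(-.109));g=grab("wrist","wA")
pickle.dump((f,g),open("w.pkl","wb"));print(monitor.sense()["clock"],monitor.sense()["contact_force"])
for n,F in(("B",f),("A",g)):print(n,np.linalg.inv(F["view"])[:3,3])
for n in"AB":
    a=cv2.imread(f"pics/w{n}.png");cv2.imwrite(f"pics/w{n}1.png",cv2.resize(a,(800,600),interpolation=cv2.INTER_CUBIC))
E
```

```text
3.275 [ 0.0219 -0.055  -0.3212]
B [0.4683 0.0352 0.4124]
A [0.6498 0.1201 0.4126]
```

View pics/wA1.png

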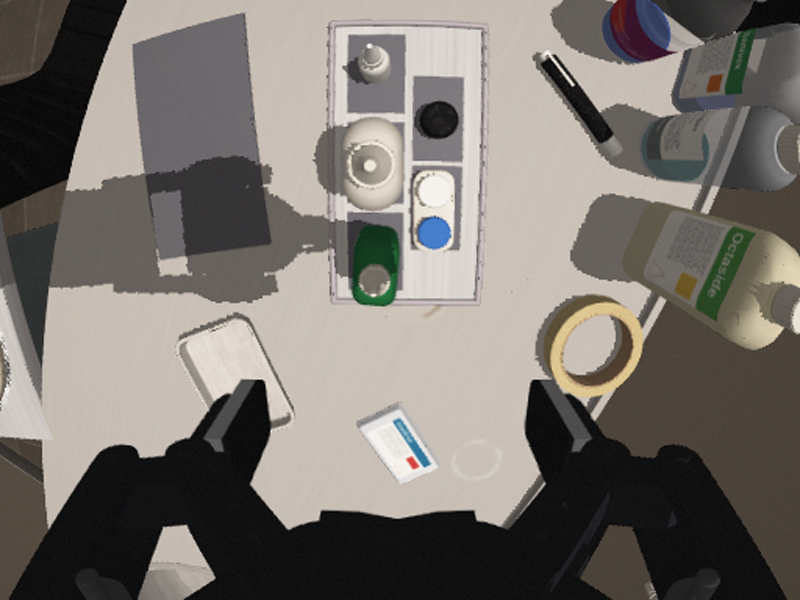

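View pics/wB1.png

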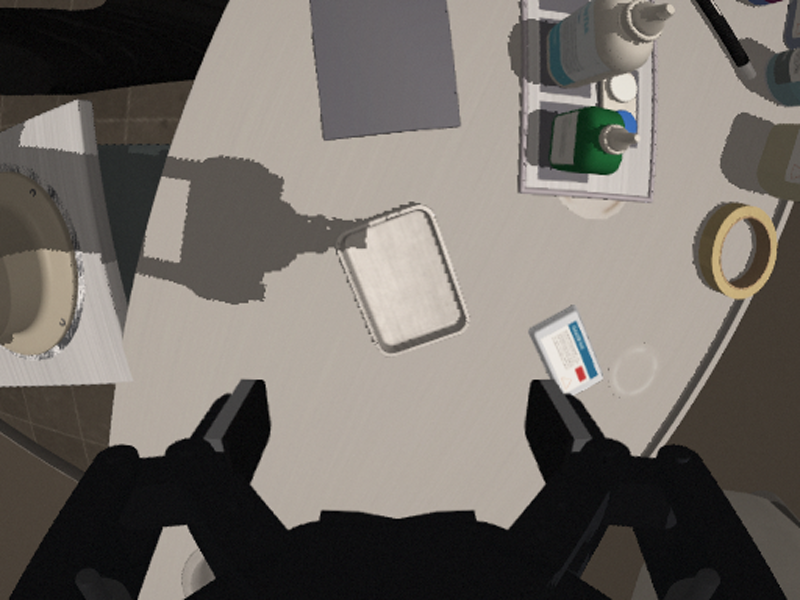

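```bash
python3 - <<'E'
import cv2
a=cv2.imread('pics/wA.png')[8:203,200:322];cv2.imwrite('pics/wA2.png',cv2.resize(a,None,fx=3,fy=3,interpolation=cv2.INTER_CUBIC))
a=cv2.imread('pics/wB.png')[120:235,205:310];cv2.imwrite('pics/wB2.png',cv2.resize(a,None,fx=5,fy=5,interpolation=cv2.INTER_CUBIC))
E
```

```text
(no output)
```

View pics/wA2.png

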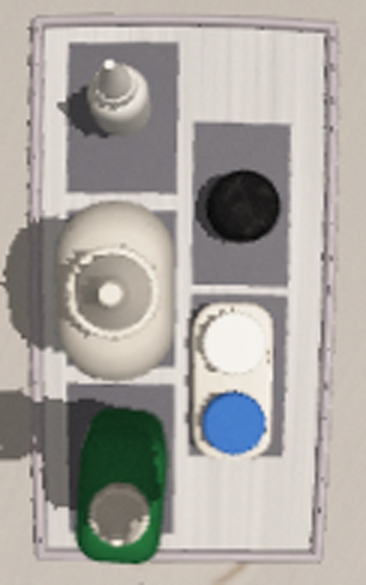

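View pics/wB2.png

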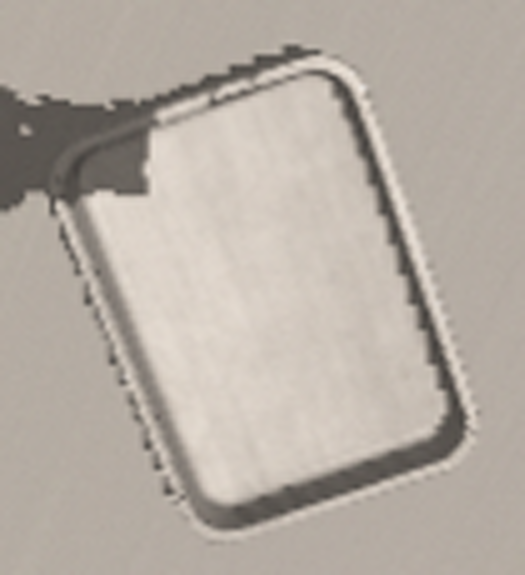

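```bash
python3 - <<'E'
from h import *
import pickle
B,A=pickle.load(open("w.pkl","rb"))
T=grab("top");S=grab("side")
t=lambda u,v:((u+.5)/4-.5+165,(v+.5)/4-.5+120)
s=lambda u,v:((u+.5)/3-.5+170,(v+.5)/3-.5+110)
a=lambda u,v:((u+.5)/3-.5+200,(v+.5)/3-.5+8)
b=lambda u,v:((u+.5)/5-.5+205,(v+.5)/5-.5+120)
pA=lambda u,v,z:plane(A,a(u,v),z,True)
pB=lambda u,v,z:plane(B,b(u,v),z,True)
c=[pA(*q,.006)[:2] for q in((33,18),(338,22),(322,560),(37,556))]
print("tray corners FL BL BR FR",c,"mean",np.mean(c,0))
def rigid(loc,w):
    f=lambda p:(np.c_[np.cos(p[2])*loc[:,0]-np.sin(p[2])*loc[:,1]+p[0],np.sin(p[2])*loc[:,0]+np.cos(p[2])*loc[:,1]+p[1]]-w).ravel()
    r=least_squares(f,[*w.mean(0),0]);return r.x,np.abs(r.fun).max()
print("tray fit",rigid(np.array([[-.07,.13],[.07,.13],[.07,-.13],[-.07,-.13]]),np.array(c)))
for k,pa,pt,ps in(('loupe',(243,206),(250,98),(276,464)),('white',(234,341),(350,112),(197,412)),('blue',(234,423),(411,118),(151,387)),('sol',(111,293),(290,96),(261,275)),('drop',(109,62),(146,146),(387,390)),('green',(122,514),(443,145),(151,243))):
    p,e=tri([ray(A,a(*pa),True),ray(T,t(*pt)),ray(S,s(*ps))]);print(k,p,e)
for k,z,q in(('pad drop',.003,[(68,42),(178,42),(178,192),(68,192)]),('padback',.003,[(194,123),(290,123),(289,286),(190,286)])):
    w=np.array([pA(*x,z)[:2] for x in q]);print(k,w.mean(0))
print('loupe',pA(243,206,.023),'sol',pA(111,293,.175),'drop',pA(109,62,.091),'green',pA(122,516,.135))
def ln(p,q):return np.cross([*p,1],[*q,1])
L,Rr,U,D=[ln(*x) for x in(((58,205),(185,500)),((372,100),(475,420)),((100,140),(300,58)),((225,538),(455,460)))]
X=lambda m,n:(lambda r:r[:2]/r[2])(np.cross(m,n))
c=np.array([pB(*X(*m),.016)[:2] for m in((L,U),(Rr,U),(Rr,D),(L,D))]);print(c)
print("steel",rigid(np.array([[-.0455,.063],[.0455,.063],[.0455,-.063],[-.0455,-.063]]),c))
# steel from floor corners
c=np.array([pB(*x,.003)[:2] for x in((75,180),(320,75),(450,435),(205,500))]);print("floor mean",c.mean(0),c)
# mat in wA1 800x600 incl.
m=lambda u,v:((u+.5)*.64-.5,(v+.5)*.64-.5)
w=np.array([plane(A,m(*q),.004,True)[:2] for q in((133,44),(245,13),(271,244))]);print(w)
w2=np.array([plane(B,m(*q),.004,True)[:2] for q in((460,127),(324,140))]);print("mat BR,FR",w2)
E
```

```text
tray corners FL BL BR FR [array([0.6045, 0.2507]), array([0.7418, 0.2352]), array([ 0.7117, -0.0192]), array([ 0.575 , -0.0024])] mean [0.6583 0.1161]
tray fit (array([ 0.6583,  0.1161, -0.117 ]), np.float64(0.0026562232563198673))
loupe [0.6883 0.1496 0.0171] 0.0007872790911493319
white [0.6777 0.0897 0.0208] 0.0008543901648539337
blue [0.6739 0.0536 0.0193] 0.0003165747417704666
sol [0.6373 0.117  0.1745] 0.0023561575535596263
drop [0.6396 0.2013 0.0885] 0.0019629928977237337
green [0.626  0.0411 0.1277] 0.0047801010191442245
pad drop [0.6397 0.1985]
padback [0.6883 0.1519]
loupe [0.6871 0.1492 0.023 ] sol [0.6356 0.1183 0.175 ] drop [0.6392 0.2023 0.091 ] green [0.6283 0.0469 0.135 ]
[[ 0.4047 -0.027 ]
 [ 0.4919 -0.0019]
 [ 0.5194 -0.1228]
 [ 0.4359 -0.1434]]
steel (array([ 0.463 , -0.0738,  0.2491]), np.float64(0.003165569956891656))
floor mean [ 0.4606 -0.076 ] [[ 0.4118 -0.0346]
 [ 0.4829 -0.0128]
 [ 0.5111 -0.122 ]
 [ 0.4368 -0.1346]]
[[0.4098 0.2774]
 [0.5287 0.2759]
 [0.5266 0.0581]]
mat BR,FR [[0.5251 0.0577]
 [0.4066 0.0594]]
```

The views agree: loupe (0.688,0.150), sol (0.635,0.118), dropper (0.639,0.201), green (0.626,0.041). Measured heights fit the text. I'll move the solution bottle first.

```bash
cat >> h.py <<'E'
Q=quat(-.113)
def st(msg=""):
    s=monitor.sense();print(msg,round(s["clock"],2),s["position"],"F",s["contact_force"],"gap",round(s["finger_gap"],3))
def mv(x,y,z,v=.15,g=None):
    r=env.movel(np.array([x,y,z]),velocity=v,guard=g)
    if g: print("guard",r)
    return r
E
python3 - <<'E'
from h import *
x,y=.634,.118
env.reach(np.array([x,y,.25]),Q);st()
print(mv(x,y,.106,.1,15));st("down")
env.close_gripper(40);st("closed")
grab("wrist","g1");grab("side","g1s")
mv(x,y,.114,.03);st("lift")
grab("side","g2s");
E
```

```text
3.77 [0.6336 0.1185 0.2506] F [ 0.9218 -0.9179  0.1469] gap 0.996
guard False
False
down 5.36 [0.6343 0.118  0.1066] F [-0.8443 -0.276  -0.6198] gap 0.996
closed 5.94 [0.6339 0.1182 0.1065] F [-2.0949  0.2674  4.9193] gap 0.336
lift 6.46 [0.634  0.118  0.1139] F [ 0.4746  0.1721 -0.9111] gap 0.329
```

```bash
python3 -c "
import cv2,numpy as np
a=cv2.imread('pics/g1s.png')[90:340,130:400];b=cv2.imread('pics/g1.png')[:, :]
cv2.imwrite('pics/g1c.png',np.hstack([cv2.resize(a,(415,384)),b[:, 64:448]]))"
```

```text
(no output)
```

View pics/g1c.png

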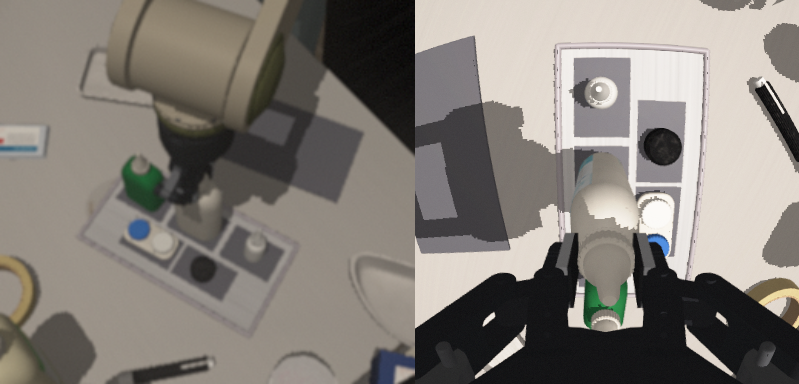

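```bash
python3 - <<'E'
from h import *
f=grab("wrist","g2")
a=cv2.imread('pics/g1s.png')[170:300,180:320];b=cv2.imread('pics/g2s.png')[170:300,180:320];c=f["frame"][150:340,160:350,::-1]
cv2.imwrite('pics/g2c.png',np.hstack([cv2.resize(x,(266,400)) if 0 else cv2.resize(x,(266,266),interpolation=cv2.INTER_CUBIC) for x in(a,b,c)]))
E
```

```text
(no output)
```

View pics/g2c.png

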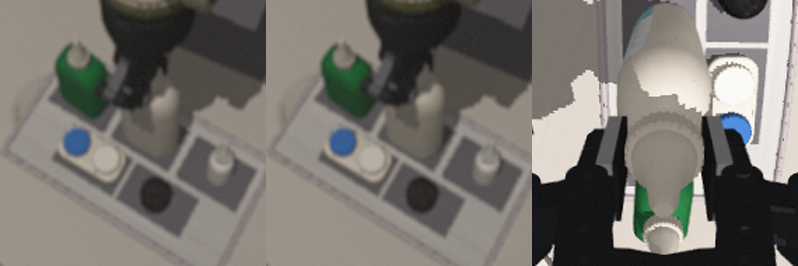

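```bash
python3 - <<'E'
from h import *
x,y=.634,.118
env.release();st("open")
print(mv(x,y,.097,.05,5));st("down")
grab("wrist","g3")
env.close_gripper(40);st("closed")
f=grab("wrist","g4")
p=monitor.sense()["position"]
mv(x,y,p[2]+.012,.03);st("lift")
env.hold(.2);st("h")
g=grab("wrist");S=grab("side")
cv2.imwrite('pics/g4c.png',np.hstack([cv2.resize(f["frame"][150:340,160:350,::-1],(266,266)),cv2.resize(g["frame"][150:340,160:350,::-1],(266,266)),cv2.resize(S["frame"][170:300,180:320,::-1],(266,266))]))
E
```

```text
open 7.16 [0.634 0.118 0.114] F [-0.198   0.5324  0.0516] gap 1.0
guard False
False
down 7.65 [0.6339 0.118  0.0967] F [-0.095   0.0509 -0.0909] gap 0.999
closed 8.23 [0.6342 0.118  0.0975] F [0.2849 0.3    3.9066] gap 0.407
lift 8.85 [0.6339 0.118  0.1094] F [-0.553  -0.971  -1.9892] gap 0.4
h 9.05 [0.6339 0.118  0.1093] F [ 0.0563  0.9745 -0.9564] gap 0.404
```

View pics/g4c.png

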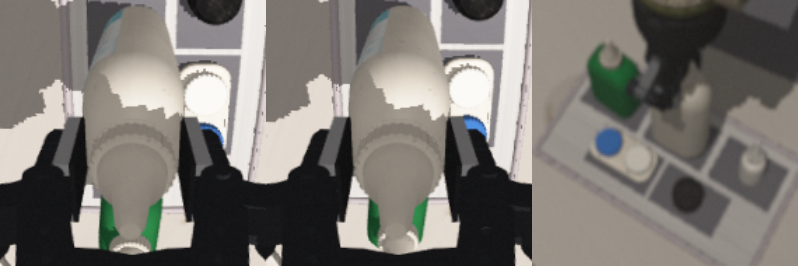

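```bash
python3 - <<'E'
from h import *
x,y=.634,.118
mv(x,y,.098,.03,5)
env.release();st("open")
print(mv(x,y,.086,.03,5));st("down")
env.close_gripper(50);st("closed")
f=grab("wrist","g5")
p=monitor.sense()["position"]
mv(x,y,p[2]+.015,.03);env.hold(.2);st("lift")
g=grab("wrist");S=grab("side")
cv2.imwrite('pics/g5c.png',np.hstack([cv2.resize(f["frame"][150:340,160:350,::-1],(266,266)),cv2.resize(g["frame"][150:340,160:350,::-1],(266,266)),cv2.resize(S["frame"][170:300,180:320,::-1],(266,266))]))
E
```

```text
guard True
open 10.12 [0.6333 0.118  0.0967] F [ 0.4435 -0.2062 -0.2689] gap 1.0
guard False
False
down 10.63 [0.634  0.118  0.0858] F [0.5501 0.269  0.4975] gap 1.002
closed 11.13 [0.6343 0.118  0.0865] F [ 0.3437 -0.9004  3.4551] gap 0.443
lift 12.05 [0.6339 0.118  0.1013] F [ 0.2962  0.6    -1.7513] gap 0.438
```

View pics/g5c.png

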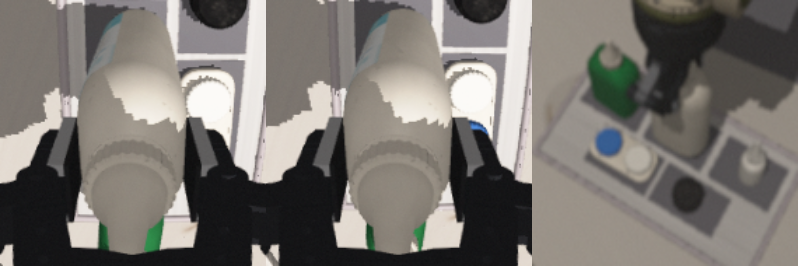

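```bash
python3 - <<'E'
from h import *
x,y=.634,.118
mv(x,y,.16,.06);env.hold(.2);st("lift")
f=grab("wrist","g6");S=grab("side","g6s")
cv2.imwrite('pics/g6c.png',np.hstack([cv2.resize(f["frame"][100:340,140:380,::-1],(384,384)),cv2.resize(S["frame"][130:300,160:330,::-1],(384,384))]))
E
```

```text
lift 13.47 [0.6339 0.118  0.1597] F [ 0.5322 -0.325  -1.1954] gap 0.442
```

View pics/g6c.png

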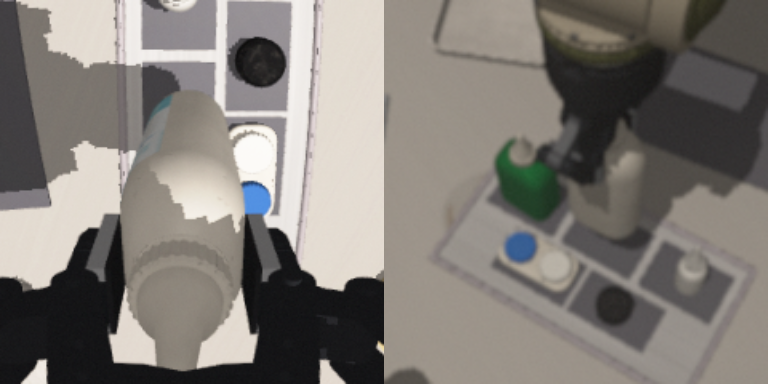

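Lifted cleanly: empty pad visible under the bottle. I'll put it on the mat, near the right end.

```bash
python3 - <<'E'
from h import *
mv(.467,.098,.16,.2);st("over")
mv(.467,.098,.095,.08);
mv(.467,.098,.084,.02,4);st("placed")
env.release();env.hold(.2);st("rel")
mv(.467,.098,.25,.15);st("up")
T=grab("top","p1t");S=grab("side","p1s")
env.reach(np.array([.626,.041,.23]),Q);st()
W=grab("wrist","p1w");np.save("w1.npy",W,allow_pickle=True)
cv2.imwrite('pics/p1c.png',np.hstack([cv2.resize(T["frame"][110:290,150:380,::-1],(400,313)),cv2.resize(S["frame"][90:270,170:400,::-1],(400,313))]))
E
```

```text
over 14.57 [0.4678 0.098  0.1601] F [-0.0867 -0.2804 -2.8736] gap 0.44
guard True
placed 15.97 [0.4672 0.098  0.0874] F [0.3305 0.667  5.1861] gap 0.44
rel 16.7 [0.4667 0.098  0.087 ] F [-0.7999  0.1059  0.1998] gap 1.001
up 17.93 [0.4667 0.098  0.2492] F [ 0.2832 -0.2164  0.519 ] gap 0.996
 18.75 [0.6254 0.0415 0.23  ] F [0.6308 0.6642 0.3172] gap 1.001
```

View pics/p1c.png

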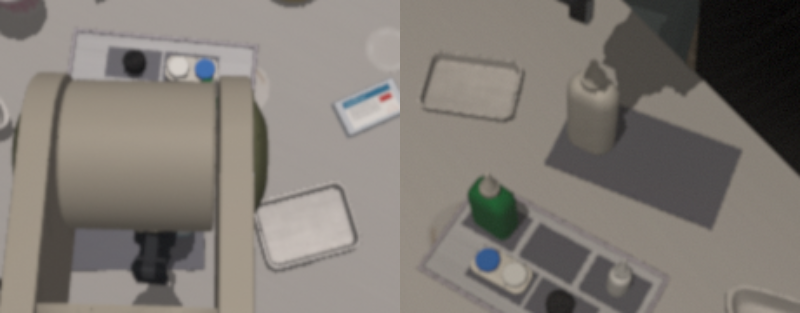

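View pics/p1w.png

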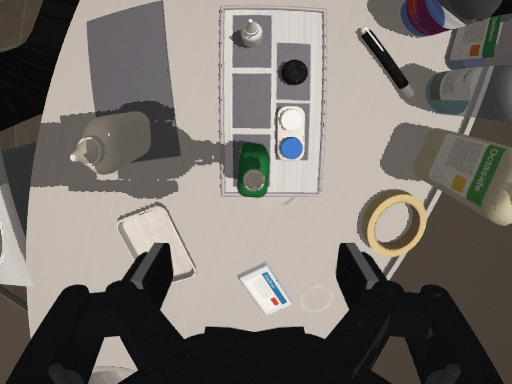

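```bash
python3 - <<'E'
from h import *
W=np.load("w1.npy",allow_pickle=True).item()
print(plane(W,(254,179),.135,True),plane(W,(255,22),.091,True), "pad green",plane(W,(270,135),.003,True),plane(W,(233,135),.003,True))
p=[];B,A=__import__("pickle").load(open("w.pkl","rb"))
print(tri([ray(W,(254,180),True),ray(A,(200+122/3,8+514/3),True)]))
x,y=.625,.041
mv(x,y,.13,.12);mv(x,y,.055,.08,6);st("down")
env.close_gripper(35);st("closed")
f=grab("wrist");mv(x,y,.12,.06);env.hold(.1);st("lift")
g=grab("wrist");S=grab("side")
cv2.imwrite('pics/q2c.png',np.hstack([cv2.resize(f["frame"][100:340,140:380,::-1],(266,266)),cv2.resize(g["frame"][100:340,140:380,::-1],(266,266)),cv2.resize(S["frame"][130:300,160:330,::-1],(266,266))]))
E
```

```text
[0.6259 0.0488 0.135 ] [0.6436 0.199  0.091 ] pad green [0.6493 0.071  0.003 ] [0.601  0.0764 0.003 ]
(array([0.6237, 0.0304, 0.0703]), np.float64(0.0001225014362835445))
guard False
down 20.87 [0.6254 0.0409 0.0556] F [ 0.546  -0.3194 -1.1219] gap 1.0
closed 21.41 [0.6252 0.0409 0.0554] F [-0.9928 -0.327   3.2481] gap 0.373
lift 22.79 [0.6248 0.041  0.1196] F [ 0.0071  0.042  -0.4282] gap 0.375
```

View pics/q2c.png

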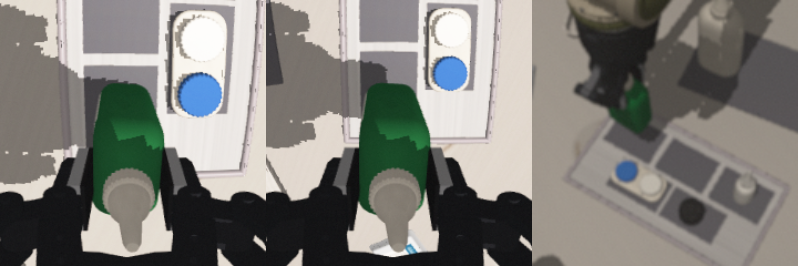

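```bash
python3 - <<'E'
from h import *
mv(.625,.041,.235,.15)
mv(.468,.18,.235,.2)
mv(.468,.18,.066,.12);
mv(.468,.18,.053,.02,4);st("placed")
env.release();env.hold(.1);st("rel")
mv(.468,.18,.22,.15)
S=grab("side","p2s")
env.reach(np.array([.640,.16,.2]),Q);st()
W=grab("wrist","p2w");np.save("w2.npy",W,allow_pickle=True)
cv2.imwrite('pics/p2c.png',np.hstack([cv2.resize(W["frame"][:,:,::-1],(400,300)),cv2.resize(S["frame"][90:270,170:400,::-1],(400,300))]))
E
```

```text
guard True
placed 27.07 [0.4681 0.1799 0.0564] F [-1.3316 -0.9062  5.7169] gap 0.371
rel 27.74 [0.4675 0.1799 0.0559] F [ 0.5977  0.0134 -0.4612] gap 1.001
 29.77 [0.6393 0.1603 0.1999] F [-0.4111  0.9185  0.518 ] gap 0.998
```

View pics/p2c.png

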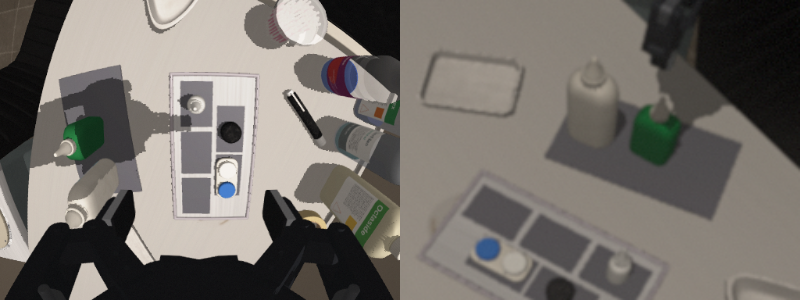

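```bash
python3 - <<'E'
import cv2
a=cv2.imread('pics/p2w.png')[85:285,210:340];cv2.imwrite('pics/p2z.png',cv2.resize(a,None,fx=3,fy=3,interpolation=cv2.INTER_CUBIC))
E
```

```text
(no output)
```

View pics/p2z.png

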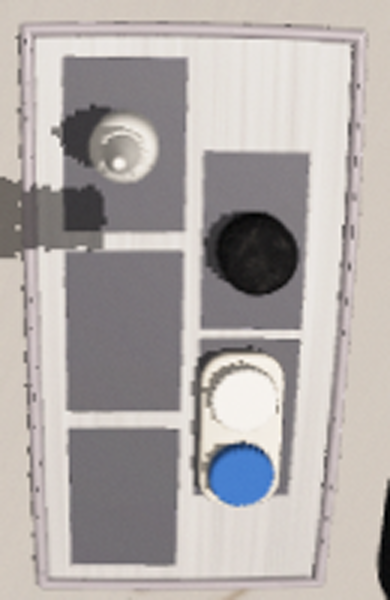

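```bash
python3 - <<'E'
from h import *
import pickle
W=np.load("w2.npy",allow_pickle=True).item();B,A=pickle.load(open("w.pkl","rb"))
c=lambda u,v:((u+.5)/3-.5+210,(v+.5)/3-.5+85)
a=lambda u,v:((u+.5)/3-.5+200,(v+.5)/3-.5+8)
P=lambda q,z:plane(W,c(*q),z,True)[:2]
for k,q in(('drop',[(64,57),(188,58),(184,231),(64,231)]),('sol',[(67,250),(185,252),(182,411),(68,411)]),('green',[(70,428),(179,430),(176,565),(72,563)]),('loupe',[(205,152),(310,152),(303,328),(201,328)])):
    print('pad',k,np.mean([P(x,.003) for x in q],0))
print('lip mean',np.mean([P(x,.006) for x in((22,28),(366,30),(322,585),(42,587))],0))
print('drop tip',P((117,160),.091),'drop shoulder',P((123,148),.055),'loupe top',P((257,253),.023))
print(tri([ray(W,c(257,253),True),ray(A,a(243,206),True)]))
print(tri([ray(W,c(117,158),True),ray(A,a(109,62),True)]))
E
```

```text
pad drop [0.6398 0.1983]
pad sol [0.631  0.1189]
pad green [0.6213 0.0395]
pad loupe [0.689  0.1526]
lip mean [0.6585 0.1162]
drop tip [0.6388 0.2032] drop shoulder [0.6402 0.2027] loupe top [0.687  0.1527]
(array([0.6882, 0.15  , 0.0121]), np.float64(7.148955545938097e-05))
(array([0.6389, 0.2033, 0.087 ]), np.float64(0.00014779688470370462))
```

```bash
python3 - <<'E'
from h import *
x,y=.6393,.202
mv(x,y,.12,.12);mv(x,y,.016,.08,5);st("down")
env.close_gripper(25);st("closed")
f=grab("wrist");mv(x,y,.08,.06);env.hold(.1);st("lift")
g=grab("wrist");S=grab("side")
cv2.imwrite('pics/r2c.png',np.hstack([cv2.resize(f["frame"][100:340,140:380,::-1],(266,266)),cv2.resize(g["frame"][100:340,140:380,::-1],(266,266)),cv2.resize(S["frame"][150:320,190:360,::-1],(266,266))]))
E
```

```text
guard False
down 32.17 [0.6396 0.202  0.0166] F [ 0.0141 -1.1017 -0.7308] gap 1.002
closed 32.77 [0.6394 0.202  0.0162] F [-0.9976 -0.2755  2.4731] gap 0.272
lift 34.13 [0.6391 0.2019 0.0796] F [ 0.2022 -0.007  -0.2234] gap 0.269
```

View pics/r2c.png

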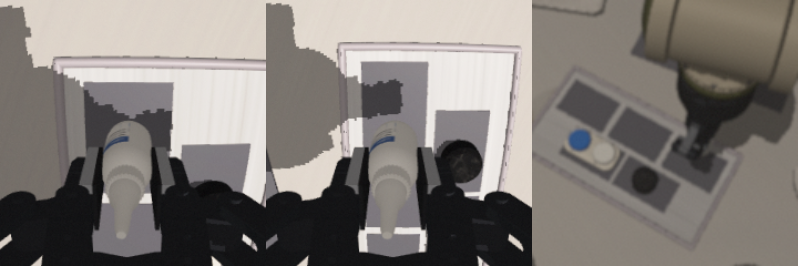

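```bash
python3 - <<'E'
from h import *
S=grab("side","r3s")
for z in np.arange(.05,.5,.05):print(round(z,2),proj(S,[.639,.202,z]))
E
```

```text
0.05 [297.2454 246.5862]
0.1 [299.5109 236.9504]
0.15 [302.0522 226.1412]
0.2 [304.9232 213.9302]
0.25 [308.1922 200.0261]
0.3 [311.9482 184.0502]
0.35 [316.309  165.5024]
0.4 [321.4333 143.7072]
0.45 [327.5408 117.7298]
```

View pics/r3s.png

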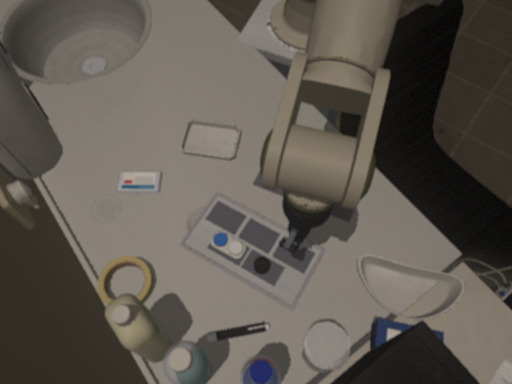

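```bash
python3 - <<'E'
from h import *
mv(.6393,.202,.2,.2)
mv(.4685,.252,.2,.25)
mv(.4685,.252,.03,.12,10);
mv(.4685,.252,.0145,.02,3);st("placed")
env.release();env.hold(.1);st("rel")
mv(.4685,.252,.22,.2)
S=grab("side","p3s")
env.reach(np.array([.6885,.151,.2]),Q);st()
W=grab("wrist","p3w");T=grab("top")
cv2.imwrite('pics/p3c.png',np.hstack([cv2.resize(W["frame"][:,:,::-1],(400,300)),cv2.resize(S["frame"][90:270,170:400,::-1],(400,300))]))
E
```

```text
guard False
guard True
placed 38.08 [0.4684 0.252  0.0171] F [-0.7108 -0.2222  4.3237] gap 0.271
rel 38.82 [0.468  0.2519 0.0168] F [-0.0105  0.2585 -0.5278] gap 1.004
 40.99 [0.6879 0.1519 0.2002] F [-0.1852  0.4781  0.2153] gap 0.998
```

View pics/p3c.png

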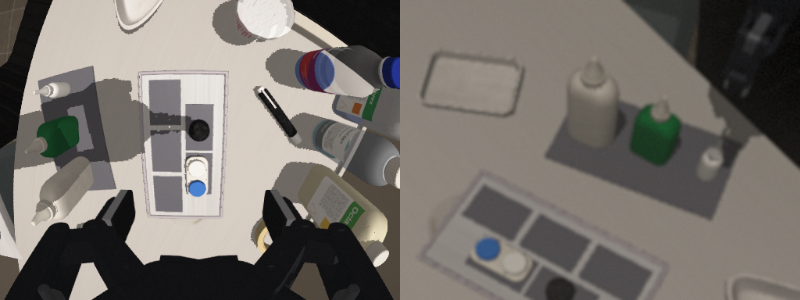

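```bash
python3 - <<'E'
from h import *
x,y=.688,.151
mv(x,y,.06,.12);mv(x,y,.004,.04,5);st("down")
f=grab("wrist")
env.close_gripper(25);st("closed")
h=grab("wrist");mv(x,y,.07,.06);env.hold(.1);st("lift")
g=grab("wrist")
cv2.imwrite('pics/l1c.png',np.hstack([cv2.resize(q["frame"][100:340,140:380,::-1],(266,266)) for q in(f,h,g)]))
E
```

```text
guard False
down 43.96 [0.6881 0.151  0.0043] F [ 0.2571  1.3836 -0.5084] gap 1.001
closed 44.77 [0.688 0.151 0.004] F [-0.4678  0.3383 -1.1774] gap -0.001
lift 46.17 [0.6878 0.151  0.0695] F [ 0.6078 -0.046  -0.5258] gap 0.0
```

View pics/l1c.png

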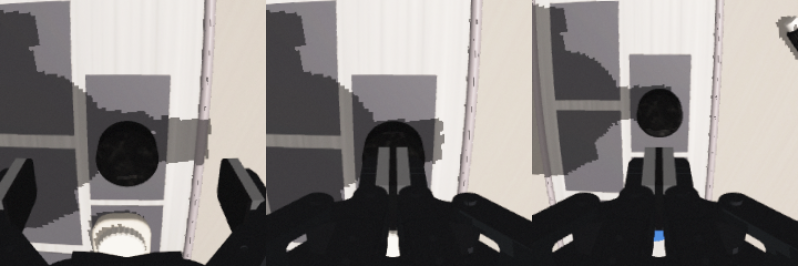

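The fingers shut fully without gripping the loupe. Checking where it is against the projections.

```bash
python3 - <<'E'
from h import *
mv(.688,.151,.15,.15)
env.release()
W=grab("wrist","l2w");T=grab("top","l2t");S=grab("side","l2s");np.save("w3.npy",[W,T,S],allow_pickle=True)
st()
for z in(.003,.023):print(z,proj(W,[.688,.151,z],True),proj(T,[.688,.151,z]),proj(S,[.688,.151,z]))
print('tcp',proj(W,monitor.sense()["position"],True))
a=W["frame"][60:310,140:390,::-1];b=S["frame"][150:330,180:360,::-1]
cv2.imwrite('pics/l2c.png',np.hstack([cv2.resize(a,(400,400)),cv2.resize(b,(400,400))]))
E
```

```text
47.84 [0.688 0.151 0.15 ] F [ 0.2759 -0.2506 -0.033 ] gap 1.001
0.003 [254.2257 173.0772] [226.8867 146.3119] [262.118  266.5384]
0.023 [254.2282 177.8318] [226.1034 143.7527] [262.2108 263.3786]
tcp [254.245  231.7197]
```

View pics/l2c.png

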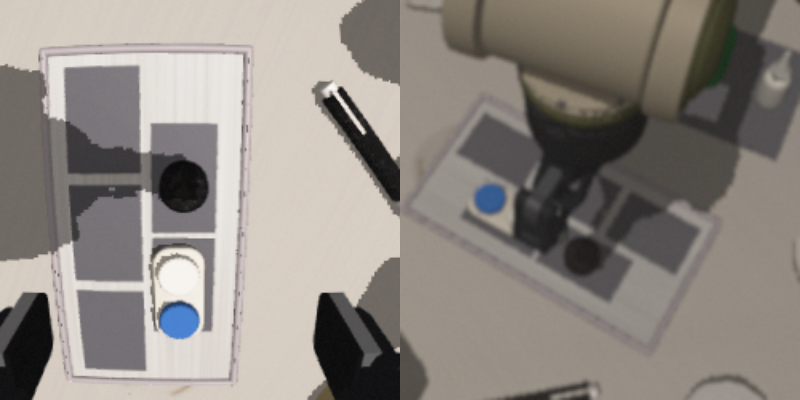

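```bash
python3 - <<'E'
from h import *
env.close_gripper(25)
mv(.688,.151,.04,.12)
mv(.688,.151,.004,.02,3);st("probe")
S=grab("side");W=grab("wrist")
mv(.688,.151,.06,.1)
S2=grab("side");W2=grab("wrist")
np.save("w4.npy",[W,S,W2,S2],allow_pickle=True)
cv2.imwrite('pics/l3c.png',np.vstack([np.hstack([cv2.resize(w["frame"][100:300,150:350,::-1],(300,300)),cv2.resize(s["frame"][200:310,210:320,::-1],(300,300),interpolation=cv2.INTER_CUBIC)]) for w,s in((W,S),(W2,S2))]))
E
```

```text
guard False
probe 51.62 [0.6881 0.151  0.0041] F [-0.4991  0.0022 -0.4233] gap 0.001
```

View pics/l3c.png

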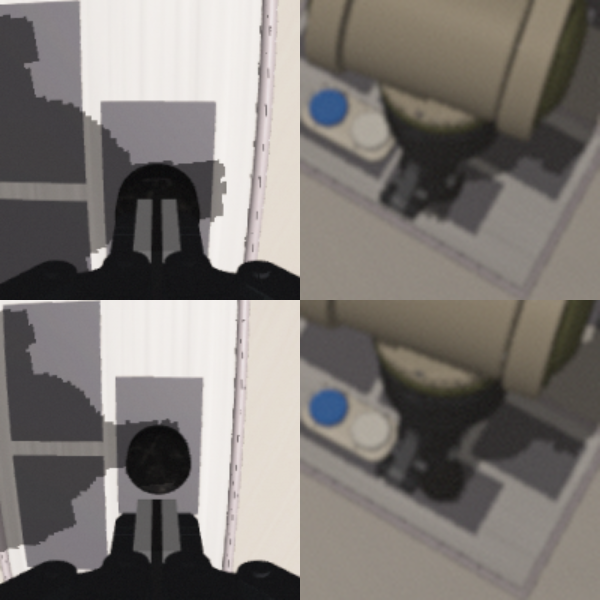

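```bash
python3 - <<'E'
from h import *
W,S,W2,S2=np.load("w4.npy",allow_pickle=True)
for z in(0,.004,.023,.06,.08,.1,.13):print(z,proj(S,[.688,.151,z]),proj(W,[.688,.151,z],True))
print(plane(S,(241,275),.004),plane(S,(241,275),.02),plane(S,(241,275),.06))
cv2.imwrite('pics/l4c.png',np.hstack([cv2.resize(s["frame"][190:310,190:320,::-1],(400,370),interpolation=cv2.INTER_CUBIC) for s in(S,S2)]))
E
```

```text
0 [262.1044 267.001 ] [254.178  228.9282]
0.004 [262.1226 266.3836] [254.1786 231.686 ]
0.023 [262.2108 263.3786] [254.1817 246.4528]
0.06 [262.3933 257.1624] [254.1892 285.9527]
0.08 [262.4984 253.5845] [254.1943 315.997 ]
0.1 [262.6084 249.84  ] [254.2002 354.9303]
0.13 [262.7832 243.8847] [254.209  435.3253]
[0.7205 0.1202 0.004 ] [0.7246 0.1226 0.02  ] [0.7347 0.1288 0.06  ]
```

View pics/l4c.png

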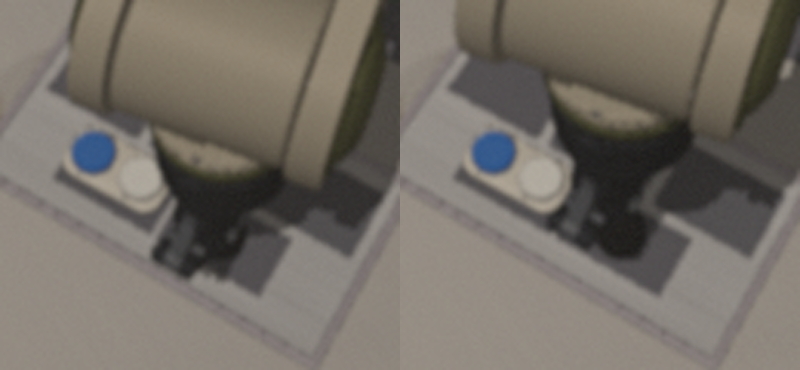

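The finger edge seen at y+11 mm implies the true tips end about 23 mm above the nominal TCP. That also explains the earlier shoulder slip on the solution bottle. So I'll go lower, with guard.

```bash
python3 - <<'E'
from h import *
env.release()
x,y=.688,.1505
try:
    mv(x,y,.01,.1)
    mv(x,y,-.016,.03,5);st("down")
    f=grab("wrist")
    env.close_gripper(25);st("closed")
    h=grab("wrist");p=monitor.sense()["position"]
    mv(x,y,.05,.06);env.hold(.1);st("lift")
    g=grab("wrist")
    cv2.imwrite('pics/l5c.png',np.hstack([cv2.resize(q["frame"][100:340,140:380,::-1],(266,266)) for q in(f,h,g)]))
except env.MotionError as e: print(e)
E
```

```text
guard False
down 54.98 [ 0.6881  0.1505 -0.0158] F [ 0.7496 -0.2817 -0.2277] gap 1.0
closed 55.58 [ 0.6881  0.1505 -0.0158] F [-0.4997  0.4528  1.6981] gap 0.358
lift 56.98 [0.6878 0.1505 0.0495] F [-0.954   0.4583 -0.7641] gap 0.363
```

View pics/l5c.png

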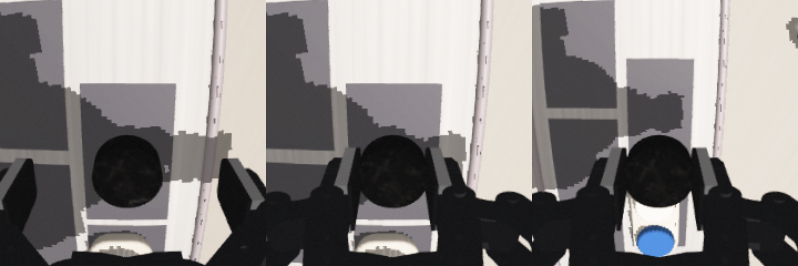

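```bash
python3 - <<'E'
from h import *
W=grab("wrist");p=monitor.sense()["position"]
print("held loupe offset", plane(W,(253.7,253.4),p[2]+.0388,True)-p)
mv(.688,.1505,.18,.2)
Qs=quat(.249-np.pi/2)
env.reach(np.array([.462,-.0745,.18]),Qs);st("over")
W=grab("wrist","l6w")
cv2.imwrite('pics/l6c.png',cv2.resize(W["frame"][:,:,::-1],(800,600)))
print("steel centre projected",proj(W,[.462,-.0745,.003],True)/.64)
E
```

```text
held loupe offset [0.0005 0.0069 0.0388]
over 59.09 [ 0.4626 -0.0743  0.18  ] F [-0.8661  0.3741 -0.3926] gap 0.365
steel centre projected [396.7181 261.6549]
```

View pics/l6c.png

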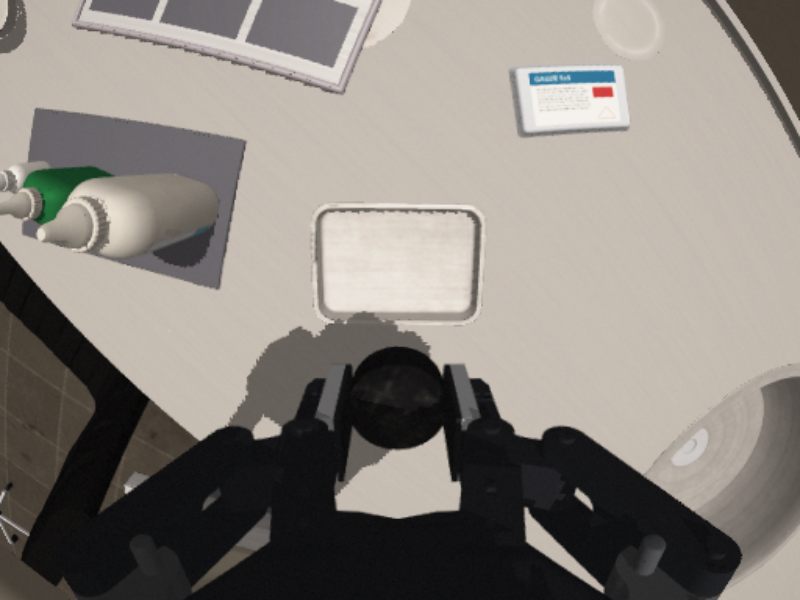

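```bash
python3 - <<'E'
from h import *
x,y=.459,-.075
mv(x,y,.03,.15)
mv(x,y,-.008,.06,8);st()
mv(x,y,-.0185,.015,3);st("placed")
env.release();env.hold(.2);st("rel")
mv(x,y,.16,.15);st("up")
W=grab("wrist","l7w");S=grab("side");T=grab("top")
np.save("w5.npy",[W,T,S],allow_pickle=True)
cv2.imwrite('pics/l7c.png',np.hstack([cv2.resize(W["frame"][110:230,180:340,::-1],(400,300)),cv2.resize(S["frame"][90:240,170:370,::-1],(400,300))]))
E
```

```text
guard False
 61.08 [ 0.4591 -0.0751 -0.0079] F [ 0.1385 -0.3437  0.3767] gap 0.363
guard True
placed 61.63 [ 0.459  -0.075  -0.0163] F [-0.4615  0.5069  3.6375] gap 0.362
rel 62.41 [ 0.4587 -0.0749 -0.0165] F [ 0.3603 -0.1128  0.1269] gap 1.001
up 63.73 [ 0.4586 -0.0748  0.1593] F [-0.7776  0.0013  0.1779] gap 1.003
```

View pics/l7c.png

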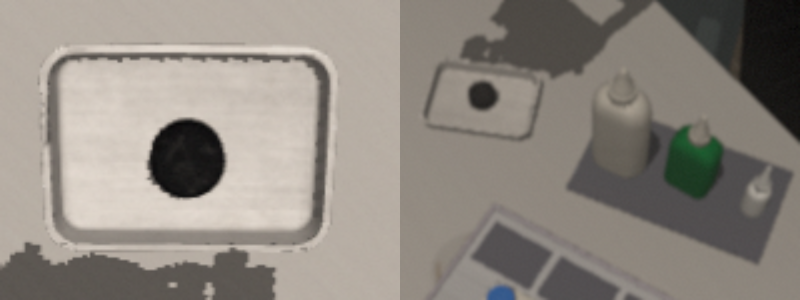

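```bash
python3 - <<'E'
from h import *
W,T,S=np.load("w5.npy",allow_pickle=True)
c=lambda u,v:(u*.4+180,v*.4+110)
s=lambda u,v:(u*.5+170,v*.5+90)
fl=[plane(W,c(*q),.003,True)[:2] for q in((62,58),(318,58),(310,232),(62,230))];print('floor',np.mean(fl,0))
rm=[plane(W,c(*q),.016,True)[:2] for q in((41,46),(336,46),(325,248),(44,248))];print('rim',np.mean(rm,0))
for z in(.012,.022):print('loupe',plane(W,c(187,157),z,True),plane(S,s(82.5,95),z))
print(tri([ray(W,c(187,157),True),ray(S,s(82.5,95))]))
print('st side rim',np.mean([plane(S,s(*q),.016) for q in((444,62),(545,75),(527,138),(424,124))] if 0 else [plane(S,s(*q),.016) for q in((44,62),(145,73),(127,138),(24,124))],0))
cv2.imwrite('pics/l8.png',cv2.resize(T["frame"][110:290,150:380,::-1],(690,540),interpolation=cv2.INTER_CUBIC))
E
```

```text
floor [ 0.4613 -0.0754]
rim [ 0.4627 -0.0744]
loupe [ 0.4587 -0.0756  0.012 ] [ 0.4587 -0.0743  0.012 ]
loupe [ 0.4611 -0.075   0.022 ] [ 0.4645 -0.0704  0.022 ]
(array([ 0.4578, -0.0754,  0.0099]), np.float64(0.0004548752706121024))
st side rim [ 0.4643 -0.068   0.016 ]
```

View pics/l8.png

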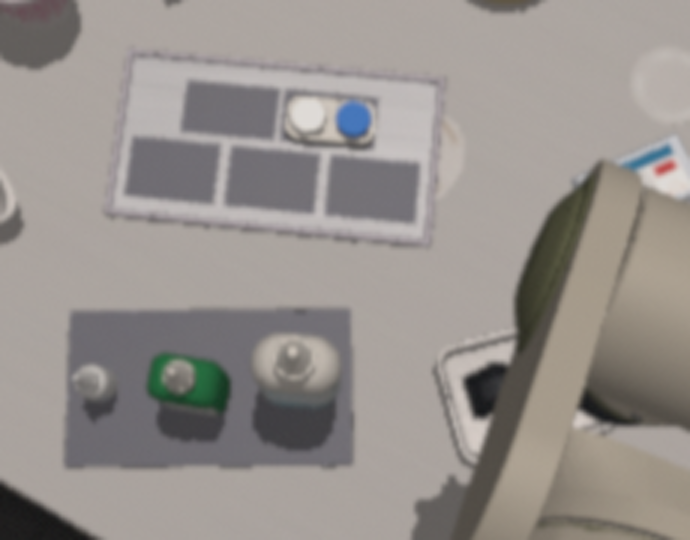

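Loupe measured at (0.458–0.461, −0.075) against tray centre (0.462, −0.075), so within about 4 mm. All bottles are upright on the mat. Next I'll return the dropper.

```bash
cat >> h.py <<'E'
def back(src,zs,dst,zd,eff,hi,name):
    env.reach(np.array([*src,.235]),Q)
    mv(*src,zs+.04,.2);mv(*src,zs,.08,6);env.close_gripper(eff);st("closed")
    mv(*src,zs+.03,.06);st("lift")
    mv(*src,hi,.2);mv(*dst,hi,.25);mv(*dst,zd+.012,.15)
    mv(*dst,zd-.003,.02,3 if eff<30 else 4);st("placed")
    env.release();env.hold(.15);st("rel")
    mv(*dst,min(hi,zd+.15),.15);st("up")
    W=grab("wrist");S=grab("side");T=grab("top")
    np.save(name+".npy",[W,T,S],allow_pickle=True)
    cv2.imwrite(f'pics/{name}.png',np.hstack([cv2.resize(W["frame"][:,:,::-1],(400,300)),cv2.resize(S["frame"][90:310,170:400,::-1],(400,382))[:300] if 0 else cv2.resize(S["frame"][100:310,150:430,::-1],(400,300))]))
E
python3 - <<'E'
from h import *
mv(.4586,-.0748,.23,.2)
back((.4685,.252),.0168,(.6394,.202),.0162,25,.2,"b1")
E
```

```text
guard False
closed 67.92 [0.4687 0.2521 0.0171] F [0.3039 0.0564 3.1599] gap 0.268
lift 68.57 [0.4684 0.252  0.0468] F [ 0.4614 -0.0434  0.0145] gap 0.267
guard True
placed 72.23 [0.6394 0.202  0.0161] F [-1.3698  0.6468  4.5384] gap 0.269
rel 73.02 [0.6389 0.2019 0.0154] F [ 0.1056 -0.5846  0.1678] gap 1.001
up 74.17 [0.639  0.2019 0.1651] F [ 1.1909  0.6102 -0.4373] gap 0.996
```

View pics/b1.png

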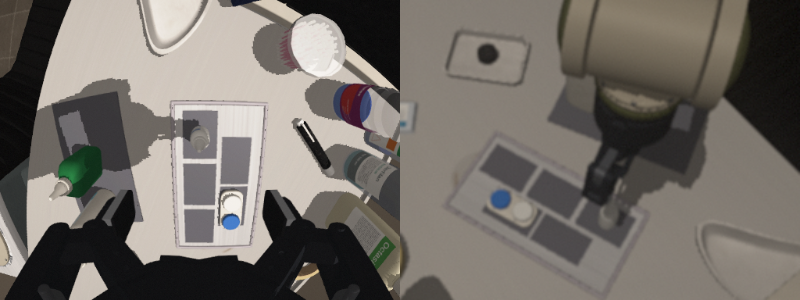

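The dropper stands on its pad. Green next.

```bash
python3 - <<'E'
from h import *
mv(.639,.202,.235,.2)
back((.4678,.18),.0559,(.6252,.041),.0554,35,.235,"b2")
E
```

```text
guard False
closed 77.58 [0.4681 0.18   0.0564] F [-1.0428 -0.8996  5.9309] gap 0.372
lift 78.22 [0.4677 0.18   0.0858] F [-0.179  -1.2994 -0.7038] gap 0.368
guard True
placed 81.97 [0.6251 0.0409 0.0554] F [ 0.0216 -0.6569  4.7761] gap 0.372
rel 82.69 [0.6246 0.0411 0.0548] F [ 0.5202 -0.2998  0.0299] gap 1.0
up 83.84 [0.6248 0.041  0.2044] F [ 0.2087 -0.1919 -0.4198] gap 0.997
```

View pics/b2.png

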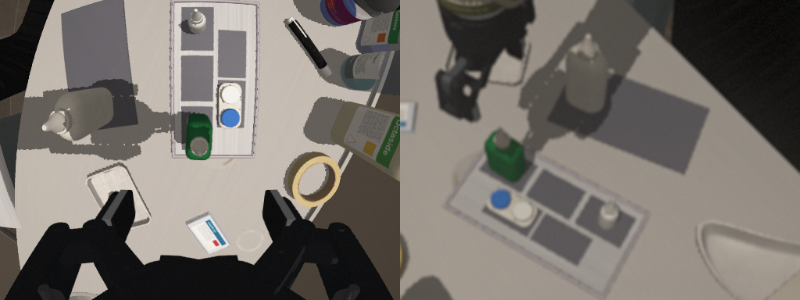

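Green is back and upright. The solution bottle is last.

```bash
python3 - <<'E'
from h import *
mv(.6248,.041,.24,.2)
back((.4668,.098),.0868,(.634,.118),.0865,50,.235,"b3")
env.reach(np.array([.50,-.05,.25]),Q);env.hold(.2)
W=grab("wrist","f1w");S=grab("side","f1s");T=grab("top","f1t");st()
np.save("wf.npy",[W,T,S],allow_pickle=True)
cv2.imwrite('pics/f1t4.png',cv2.resize(T["frame"][120:270,165:365,::-1],(800,600),interpolation=cv2.INTER_CUBIC))
cv2.imwrite('pics/f1s3.png',cv2.resize(S["frame"][110:310,170:375,::-1],(615,600),interpolation=cv2.INTER_CUBIC))
E
```

```text
guard False
closed 86.86 [0.4672 0.098  0.0874] F [-0.892   0.0773  6.0227] gap 0.442
lift 87.51 [0.4667 0.098  0.1167] F [-0.1441 -0.0143 -1.9175] gap 0.443
guard True
placed 90.73 [0.634  0.118  0.0864] F [-1.2487 -0.1655  5.0218] gap 0.445
rel 91.42 [0.6335 0.118  0.0855] F [0.231  0.7883 0.1548] gap 0.999
up 92.57 [0.6337 0.118  0.234 ] F [0.2815 0.5223 0.0076] gap 0.999
 93.93 [ 0.5003 -0.0496  0.2498] F [-0.6603 -0.0032 -1.1604] gap 0.996
```

View pics/f1t4.png

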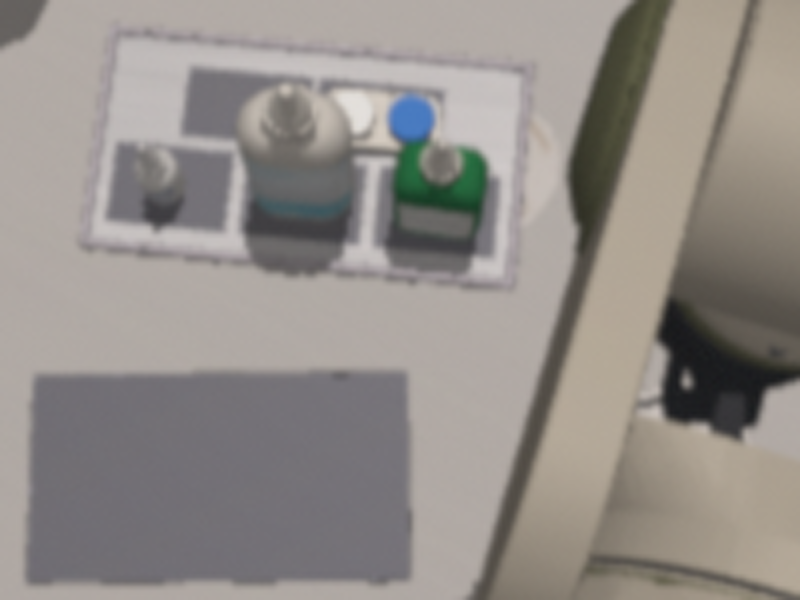

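View pics/f1s3.png

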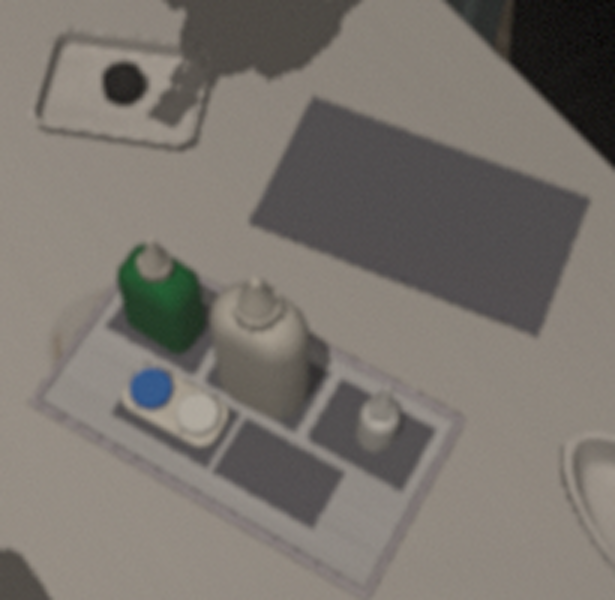

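```bash
python3 - <<'E'
from h import *
W,T,S=np.load("wf.npy",allow_pickle=True)
t0=cv2.imread('pics/top0.png');s0=cv2.imread('pics/side0.png')
t1=T["frame"][:,:,::-1].copy();s1=S["frame"][:,:,::-1].copy()
def sh(a,b,u0,v0,u1,v1,m=8,k=8):
    A=cv2.resize(a[v0:v1,u0:u1],None,fx=k,fy=k,interpolation=cv2.INTER_CUBIC);Bb=cv2.resize(b[v0-m:v1+m,u0-m:u1+m],None,fx=k,fy=k,interpolation=cv2.INTER_CUBIC)
    r=cv2.matchTemplate(Bb,A,cv2.TM_CCOEFF_NORMED);_,mx,_,l=cv2.minMaxLoc(r);return np.array([l[0]/k-m,l[1]/k-m]),mx
# (name, height, top box, side box)
for n,p,tb,sb in(('sol',[.634,.118,.12],(222,140,256,178),(240,198,280,250)),('green',[.625,.041,.09],(262,152,290,182),(207,188,240,228)),('drop',[.639,.202,.06],(196,152,214,174),(287,236,306,263)),('case',[.676,.071,.02],(247,142,277,160),(208,230,250,262))):
    dt,mt=sh(t0,t1,*tb);ds,ms=sh(s0,s1,*sb)
    J=[];d=[]
    for F,dd in((T,dt),(S,ds)):
        J.append(np.array([(proj(F,np.array(p)+e)-proj(F,np.array(p)-e))/.002 for e in np.eye(3)*.001]).T);d.append(dd)
    x,*_=np.linalg.lstsq(np.vstack(J)[:,:2],np.hstack(d),rcond=None)
    print(n,dt,round(mt,3),ds,round(ms,3),"dxy mm",x*1000)
E
```

```text
sol [ 0.125 -1.25 ] 0.851 [-0.625  1.125] 0.93 dxy mm [ 2.5831 -0.196 ]
green [-0.125  0.125] 0.996 [ 0.625 -0.25 ] 0.992 dxy mm [-0.6597  0.6129]
drop [0. 0.] 0.999 [0.125 0.   ] 0.997 dxy mm [-0.053   0.1274]
case [0. 0.] 0.98 [0. 0.] 0.997 dxy mm [0. 0.]
```

```bash
python3 - <<'E'
from h import *
job.hand_in();st()
E
```

```text
the job is handed in; nothing more can be done
the job is handed in; nothing more can be done
```

I moved the three bottles to the side mat, put the loupe in the steel tray, then returned every bottle to its own spot. I handed the job in at about 94 s of the 144 s; no verdict is reported.

**Last checks**
- **Loupe:** it lies flat, about 1–4 mm from the steel tray's centre.
- **Bottles:** all three stand upright. Matching the top and side pictures with those from the start, the green bottle moved about 1 mm and the dropper about 0 mm.
- **Solution bottle:** it ended about 3 mm from its start by image matching. That match was weaker (0.85 and 0.93, against 0.99 or better for the other bottles). Reading the pictures by eye gave up to about 6 mm. Both are within the 15 mm allowed.
- **Lens case:** no movement detected.
- **Robot:** the arm was clear of everything at hand-in.

**What went wrong or disagreed**
- **Finger tips:** with the fingers shut, they seem to end about 20 mm higher than the nominal tool point. The first two grips on the solution bottle caught only its tapering shoulder, so I gripped it lower. The first grip on the loupe closed on nothing. Going about 20 mm lower got it, and the loupe was not moved by the miss.
- **Loupe height:** I measured its top at 10–17 mm in most views, while the text implies about 23 mm. I centred it with a compromise between the two, which is the source of the 1–4 mm above.

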